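# Refit the bar knob on the microscope stage drive

## Robot

A 7-joint arm with a two-finger parallel gripper is mounted at the origin on the work surface. World frame = base frame: x ahead of the robot, y to its left, z up, the work surface at z = 0. Lengths are in m, angles in rad, forces in N, time in s.
With the tool pointing down it reaches from about 0.425 to 0.875 m from the base axis. Payload 4.7 kg.
Tool frame: the origin (TCP) lies at the very end of the fingers, on their centre line; the grasp point (between the pads) lies 19 mm behind it; z points along the fingers, y is the line along which they close (so a half turn about z gives the same grasp; the last joint's range is limited). The gripper opens to 87 mm and grips with 3 to 60 N. Pads are 19 mm wide; open, the fingers measure 117 mm over their backs; the gripper's body (75 mm by 190 mm) begins 51 mm behind the grasp point.
Start: joints at [-1.163, 0.321, -0.07, 1.45, 0.023, 1.371, -0.057], TCP at [0.249, 0.6, 0.223] pointing down, gripper open.
Joint ranges: [-2.86, 2.86], [-0.3, 2.09], [-1.38, 1.24], [0.06, 2.45], [-1.56, 4.7], [0.09, 2.05], [-2.69, 2.69]. Speed limits (rad/s): [2.57, 2.57, 3.14, 3.14, 3.14, 3.14, 3.14].

## Interface

Orientations are given as a rotation vector (axis times angle).
In Python, from bench import ctrl gives the robot as it stands.
- The arm moves only by the shell command python3 -m jog 'ROWS' [FORCE]. ROWS is JSON, a list that holds one entry, the list of rows, each a list of 7 numbers: the shift along the tool's x, y, z in mm, then the turn, a rotation vector about the tool's x, y, z in degrees, then the finger opening in mm, from 0 to 87. A call has 1 to 10 rows; each row is the pose to reach, as a shift and turn from the pose commanded when the call began, along the tool's axes at that moment; what a row does not reach only later rows make up. A row lasts 1/10 s, in which the tool goes at most 50 mm and 8.59 degrees, less where a joint would pass 70% of its speed; a pose out of reach is approached as far as the arm can. A call with a gripper value outside its range is refused whole. The fingers move at their own pace and stop on an object; FORCE is the grip in N (left out, the last holds). Time passes only in rows, so rows that repeat a pose let the fingers close. It gives the time, the measured TCP pose, the force, the opening and the grip force at its end, in the units of the state.
- ctrl.get_state(): the state, without advancing time (a new reading comes with each control period).
- ctrl.get_image(name): name is "scene" or "top"; returns a dict with "image" (400x640x3 uint8, red, green, blue), "depth" (400x640 float32, m along the optical axis (not along the pixel's ray), 0 where there is no reading), "fov_y" (degrees; the focal length in pixels is half the picture's height over the tangent of half this angle, whatever the lens; pixels are square), "cx", "cy" (the principal point, pixels), "k1" (the pictures are not rectified: a ray, as slopes to the right and down, at radius r is drawn at 1 + k1 r^2 times it, then the intrinsics apply), "rvec" (rotation vector, rad) and "tvec" (3), from world to camera coordinates, as OpenCV has them. Camera axes: x right, y down, z forward; pixel columns grow to the right and rows downward; lengths in m; the calibration is good to about 2 mm. A picture is of the moment at which its call begins.
- ctrl.close_job(): hands the job in; it is judged then, once.
The state is a dict: "time": time; "joint_positions": joint angles; "qd": joint speeds; "joint_torque": joint torques, N m; "position": TCP position; "tool_rot": TCP orientation; "ft_force": force on the tool from outside, world axes, zero at the start; "torque": the same for the moment, N m; "grip_width": opening from 0.0 (shut) to 1.0 (fully open); "grip_force": force on a finger pad.
Only numpy, scipy, OpenCV 4.12 (cv2) and the standard library are available. Lean on these libraries where they do the work, as an engineer would, in place of code of your own. Each camera call takes 0.05 s, during which the arm holds its last target. There are 200 camera calls.

## Task

The bar knob has come off the microscope's stage drive unit. Take it from the tray, fit it over the unit's keyed spindle and, pressing only gently (over 35 N spoils it), turn it slowly until it drops fully home; then turn the seated knob, spindle and all, until its grip bar lies in line with the black index lines on top of the unit, and let go. Leave the other things where they are.

Things in the scene. Friction and masses are not known exactly. Their poses are not given: they have to be found in the camera images.
- knob_mid (a point): Centre, half-way up, of the loose black bar knob (0.12 kg), upright in the tray, 54 mm high: a round skirt 52 mm across and 24 mm high; on it a straight flat-sided grip bar 52 mm long, 14 mm thick, 30 mm high (24 to 54 mm above the underside). z up along its axis; x along the bar (either way round is alike), y across its 14 mm thickness.
- knob_hole (a point): Centre of the knob's underside, 27 mm below knob_mid, same axes: the mouth of its hole, 24 mm deep: a round bore of 15 mm with a keyway 7 mm wide on either side, both along the bar (x), 27 mm or more from end to end; so the knob fits the spindle either way round (half turns).
- spindle (a point): Point on the spindle axis at the top of the unit's round boss (42 mm diameter), where the knob's underside rests when home (knob_mid then 27 mm above this point). Fixed to the housing, does not turn with the spindle: z up, x along the two black index lines on the housing's top. The key, two ears in line, is 26 mm long, 6 mm thick and reaches 12 mm above here.
- spindle_tip (a point): Tip of the steel spindle, 21 mm above spindle, same fixed axes: a cone, 5 mm wide at the tip, 14 mm wide 6 mm below, then round. A knob not lined up with the key rests on top of its ears, 12 mm above home, and stands there if let go; lined up within about 2 degrees, it drops. The key's angle is not measured: it starts 26 to 129 degrees counter-clockwise (from above) of the index lines.
- unit: Stage drive unit: fixed cream housing 140 (x) by 110 (y) mm, top at 60 mm, boss to 64 mm; dark foot 160 by 124 mm. Origin: centre of its underside, under the spindle. Its spindle turns either way without stops against a stiff 0.15 N m and stays put; an unseated knob pressed lightly (under 10 N) does not drag it, hard pressing does. Forces over 35 N spoil it.
- tray: Fixed low aluminium tray 200 mm (its x) by 150 mm (its y), rim 16 mm high, floor 4 mm thick; origin at the centre of its underside. The bar knob stands in its -x half.
- roundknob: Bystander: loose plain round black knob without a bar, 38 mm in diameter and 22 mm high, in the +x half of the tray; origin at the centre of its underside. To be left alone.
- ringgauge: Bystander: loose steel ring, 50 mm outside diameter, 18 mm high, on the bench; origin at the centre of its underside. To be left alone.
- eyepiece: Bystander: loose black eyepiece, 36 mm in diameter and 55 mm high, standing on the bench; origin at the centre of its underside. To be left alone.
Not all that is in view belongs to the job. Leave any blue or red look-alike of the part that bears knob_mid alone.

How it is judged:
By the outcome, as a careful person would: the job done as asked, in the order asked, and still so for the second after the job is handed in, with the robot touching nothing.
It also fails if it takes over 72 s, if anything falls off the work surface, if the arm or the gripper's body presses on something with over 40 N, if the wrist force passes 120 N, or if a joint passes its speed limit or range.

## Working session

There is one attempt and no reset: what is moved stays moved. The work goes in short steps, Python scripts to look and compute and a shell command to move; the robot and the scene stay as the last step left them, time stands still between calls to the robot, and variables do not carry over. Pictures are saved under pics/ and viewed, at most 10 in all, crops included, and the job is handed in when it is done.

```bash
ls; mkdir -p pics; cat > h.py <<'E'
import numpy as np, cv2, pickle
from bench import ctrl
def grab(n):
    d=ctrl.get_image(n); return d
def K(d):
    f=200/np.tan(np.radians(d["fov_y"]/2)); return f
def rays(d,uv):
    f=K(d); uv=np.atleast_2d(np.float64(uv))
    m=np.array([[f,0,d["cx"]],[0,f,d["cy"]],[0,0,1.]])
    p=cv2.undistortPoints(uv[:,None],m,np.array([d["k1"],0,0,0.]))[:,0]
    R=cv2.Rodrigues(np.float64(d["rvec"]))[0]; t=np.float64(d["tvec"]).ravel()
    return -R.T@t, np.c_[p,np.ones(len(p))]@R
def onplane(d,uv,z):
    c,r=rays(d,uv); return c+r*((z-c[2])/r[:,2])[:,None]
def proj(d,P):
    f=K(d); m=np.array([[f,0,d["cx"]],[0,f,d["cy"]],[0,0,1.]])
    return cv2.projectPoints(np.float64(np.atleast_2d(P)),np.float64(d["rvec"]),np.float64(d["tvec"]),m,np.array([d["k1"],0,0,0.]))[0][:,0]
def cloud(d):
    v,u=np.mgrid[0:400,0:640]; c,r=rays(d,np.c_[u.ravel(),v.ravel()])
    return (c+r*d["depth"].reshape(-1,1)).reshape(400,640,3)
E
python3 - <<'E'
from h import *
for n in("scene","top"):
    d=grab(n); pickle.dump(d,open(n+".pkl","wb")); cv2.imwrite(f"pics/{n}0.png",d["image"][...,::-1])
    print(n,d["fov_y"],d["k1"],d["cx"],d["cy"],rays(d,[[320,200]]))
s=ctrl.get_state();print(s)
E
```

```text
pics
scene 46.29306367832028 -0.07607147224065941 318.4346180524771 202.72027369593764 (array([ 0.86611861, -0.59437253,  0.85802884]), array([[-0.3546816 ,  0.57875769, -0.73436061]]))
top 55.55262611922329 -0.03203733123706411 313.0442180432422 196.68302717868417 (array([0.42528866, 0.0266514 , 0.88832477]), array([[ 0.08038791, -0.04121325, -0.99611803]]))
{'time': 0.1, 'joint_positions': array([-1.1629082 ,  0.321736  , -0.07008366,  1.45156103,  0.02259537,
        1.37082752, -0.05689532]), 'qd': array([-2.14523277e-05, -2.44835978e-04, -1.65812849e-03, -4.38924002e-03,
       -6.91085924e-05, -9.46964227e-04, -6.73669881e-05]), 'joint_torque': array([ 7.20686307e-05, -4.92572165e+01, -4.05485937e-01, -3.13400066e+01,
       -6.40702969e-02,  3.95632675e-02,  6.05472451e-05]), 'position': array([0.24924697, 0.59976094, 0.22157522]), 'tool_rot': array([-6.14475220e-01, -3.08065545e+00,  2.71247462e-03]), 'ft_force': array([-0.75817609, -0.38555485, -0.16820703]), 'torque': array([ 0.00701785, -0.00164312, -0.0157374 ]), 'grip_force': 0.0, 'grip_width': 1.001348053489245}
```

View pics/top0.png

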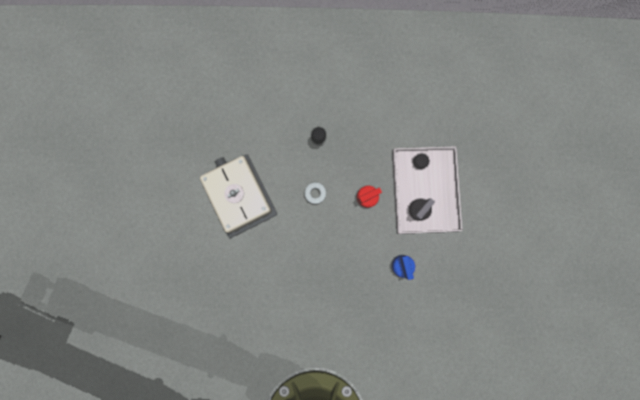

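View pics/scene0.png

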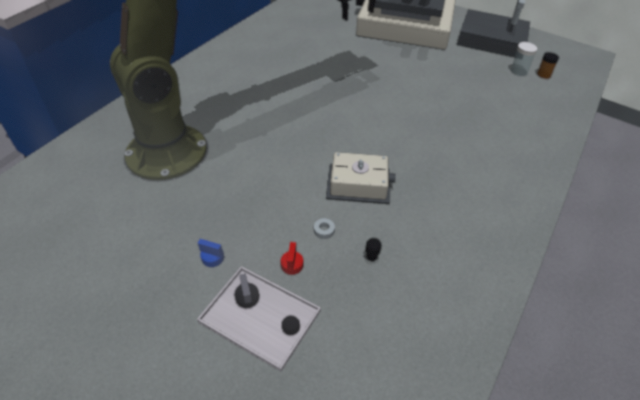

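The top view shows the unit at about (236,194), with index lines near (225,174) and (242,212). The bar knob is in the tray at (421,208), the round knob at (420,161), and the red and blue look-alikes at (368,196) and (403,266). The scene view shows the same layout, with the knob at (246,292) and the spindle at (361,167).

```bash
python3 - <<'E'
from h import *
T=pickle.load(open("top.pkl","rb"));S=pickle.load(open("scene.pkl","rb"))
def crop(d,u,v,w,h,k): return cv2.resize(d["image"][v-h:v+h,u-w:u+w,::-1],None,fx=k,fy=k,interpolation=cv2.INTER_CUBIC)
a=np.hstack([crop(T,236,194,40,35,5),crop(T,421,206,40,35,5)])
b=np.hstack([crop(S,361,172,40,35,5),crop(S,246,292,40,35,5)])
cv2.imwrite("pics/crops.png",cv2.resize(np.vstack([a,b]),(800,700))[:600] if 0 else cv2.resize(np.vstack([a,b]),(685,600)))
for n,d in(("T",T),("S",S)):
    C=cloud(d); print(n)
    g=d["image"].astype(int); hsv=cv2.cvtColor(d["image"],cv2.COLOR_RGB2HSV)
    # knob points by height near the tray
    c=np.array([onplane(d,[[421,208] if n=="T" else [246,292]],0.03)[0]])[0]; print("knob guess",c)
    near=np.hypot(C[...,0]-c[0],C[...,1]-c[1])<0.05
    top=near&(C[...,2]>0.045)&(d["depth"]>0); P=C[top]
    print("bartop n",top.sum(),"z",np.percentile(P[:,2],[5,50,95]))
    v,u=np.nonzero(near&(abs(C[...,2]-np.percentile(P[:,2],60))<.006)); uv=np.c_[u,v].astype(np.float32)
    Q=onplane(d,uv,0.058)[:,:2].astype(np.float32); r=cv2.minAreaRect(Q); print(" bar",r,Q.mean(0))
    # cream top
    c=onplane(d,[[236,194] if n=="T" else [361,167]],0.062)[0]; print("unit guess",c)
    near=(np.hypot(C[...,0]-c[0],C[...,1]-c[1])<0.12)
    m=near&(abs(C[...,2]-.06)<.012)
    cream=m&(g.sum(2)>420); v,u=np.nonzero(cream); Q=onplane(d,np.c_[u,v],0.060)[:,:2].astype(np.float32); print(" top",cv2.minAreaRect(Q))
    hull=cv2.fillConvexPoly(np.zeros((400,640),np.uint8),cv2.convexHull(np.c_[u,v].astype(np.int32)),1)
    dark=((hull>0)&(g.sum(2)<300)).astype(np.uint8)
    k,l,st,ce=cv2.connectedComponentsWithStats(dark)
    for i in range(1,k):
        if st[i,4]>5: print("  dark",st[i,4],ce[i],onplane(d,[ce[i]],.06)[0])
E
```

```text
T
knob guess [ 0.47879907 -0.24002804  0.03      ]
bartop n 173 z [0.05010654 0.05832437 0.06075097]
 bar ((0.47696229815483093, -0.2394912987947464), (0.014796830713748932, 0.05321729928255081), 48.751197814941406) [ 0.4771029  -0.23982765]
unit guess [0.5030163  0.17571127 0.062     ]
 top ((0.5047174096107483, 0.18027016520500183), (0.13806882500648499, 0.10745351016521454), 27.422361373901367)
S
knob guess [ 0.47782798 -0.24099922  0.03      ]
bartop n 179 z [0.04924258 0.05739222 0.06009783]
 bar ((0.47769513726234436, -0.24198535084724426), (0.014093717560172081, 0.05476456135511398), 48.824039459228516) [ 0.47787568 -0.24215463]
unit guess [0.5065475  0.18331033 0.062     ]
 top ((0.5054159164428711, 0.17897506058216095), (0.13594584167003632, 0.11129119247198105), 27.173084259033203)
```

View pics/crops.png

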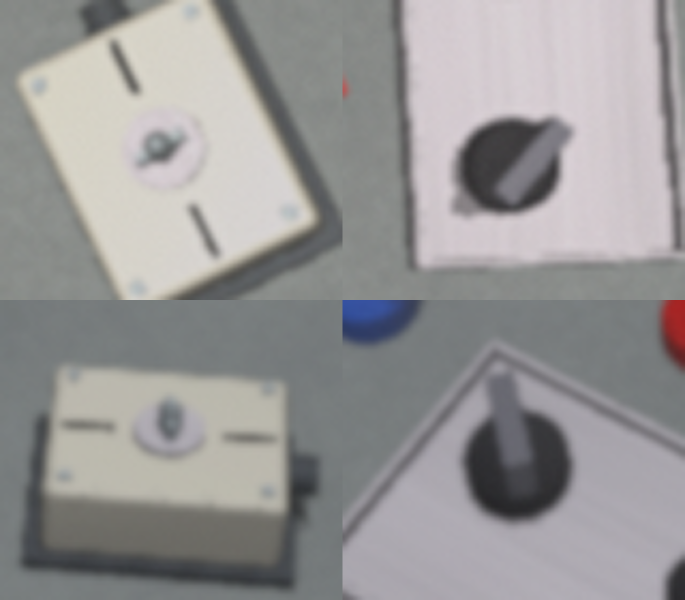

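The crops show the index lines at about (225,175)–(244,213) in top and (342,167)–(379,169) in scene. The key ears in top run up-right at about 126° in world. The bar lies at about 138.8°.

```bash
cat >> h.py <<'E'
from scipy.spatial.transform import Rotation as Ro
def plan(x,y,z,yaw,s=None):
    "shift (mm) and turn (deg) in tool axes to a tool-down pose with tool x at yaw"
    s=s or ctrl.get_state(); R=Ro.from_rotvec(s["tool_rot"]); a=np.radians(yaw)
    G=Ro.from_matrix(np.array([[np.cos(a),np.sin(a),0],[np.sin(a),-np.cos(a),0],[0,0,-1]]))
    d=R.inv().apply(np.array([x,y,z])-s["position"])*1e3; r=(R.inv()*G).as_rotvec(degrees=True)
    X=R.as_matrix()[:,0]; print("yaw now",np.degrees(np.arctan2(X[1],X[0])).round(2),"pos",s["position"].round(4),"-> shift",d.round(1),"turn",r.round(2),"F",s["ft_force"].round(1),"t",s["time"])
E
python3 - <<'E'
from h import *
T=pickle.load(open("top.pkl","rb"));S=pickle.load(open("scene.pkl","rb"))
A={}
for n,d,w in(("T",T,[(225,174.7),(243.5,212.5)]),("S",S,[(341.6,166.7),(379.4,169.)])):
    g=d["image"].astype(int).sum(2); ps=[]
    for u0,v0 in w:
        u0i,v0i=int(round(u0)),int(round(v0)); hw=(10,9) if n=="T" else (11,5)
        v,u=np.mgrid[v0i-hw[1]:v0i+hw[1]+1,u0i-hw[0]:u0i+hw[0]+1]; W=np.clip(400-g[v,u],0,None)
        k,l,st,ce=cv2.connectedComponentsWithStats((W>0).astype(np.uint8)); 
        i=l[hw[1]-2:hw[1]+3,hw[0]-2:hw[0]+3]; i=np.bincount(i[i>0]).argmax(); W=W*(l==i)
        q=np.c_[u[W>0],v[W>0]]; P=onplane(d,q,.06)[:,:2]; ww=W[W>0][:,None]; c=(P*ww).sum(0)/ww.sum(); ps.append(c); print(n,len(q),c)
    ps=np.array(ps); dd=ps[0]-ps[1]; print(n,"mid",ps.mean(0),"ang",np.degrees(np.arctan2(dd[1],dd[0]))%180,"sep",np.linalg.norm(dd))
plan(0.50,0.12,0.22,138.8); plan(0.477,-0.2407,0.15,138.8)
E
```

```text
T 19 [0.54594316 0.20208365]
T 11 [0.46150288 0.15849267]
T mid [0.50372302 0.18028816] ang 27.304339064261114 sep 0.09502807610553385
S 13 [0.46076091 0.15990979]
S 10 [0.54615414 0.20376456]
S mid [0.50345753 0.18183718] ang 27.183335274847906 sep 0.09599606998810031
yaw now 157.44 pos [0.2492 0.5998 0.2216] -> shift [-415.6 -346.8    2.2] turn [-0.1   0.02 18.64] F [-0.8 -0.4 -0.2] t 0.1
yaw now 157.44 pos [0.2492 0.5998 0.2216] -> shift [-532.8 -688.6   72.8] turn [-0.1   0.02 18.64] F [-0.8 -0.4 -0.2] t 0.1
```

```bash
python3 -m jog '[[[-416,-347,2,0,0,18.6,87],[-416,-347,2,0,0,18.6,87],[-416,-347,2,0,0,18.6,87],[-416,-347,2,0,0,18.6,87],[-416,-347,2,0,0,18.6,87],[-416,-347,2,0,0,18.6,87],[-416,-347,2,0,0,18.6,87],[-416,-347,2,0,0,18.6,87],[-416,-347,2,0,0,18.6,87],[-416,-347,2,0,0,18.6,87]]]' 25; python3 -c "
from h import *
plan(0.4773,-0.2407,0.12,138.8)"
```

```text
time: 1.1
position: [0.4815, 0.1552, 0.2206]
tool_rot: [-1.104, -2.941, -0.0]
ft_force: [0.8, -0.4, 0.6]
grip_width: 1.001
grip_force: 0.0
yaw now 138.85 pos [0.4815 0.1552 0.2206] -> shift [-257.4 -300.9  100.4] turn [ 0.01 -0.01  0.05] F [ 0.8 -0.4  0.6] t 1.1
```

```bash
python3 -m jog '[[[-257,-301,60,0,0,0,87],[-257,-301,60,0,0,0,87],[-257,-301,60,0,0,0,87],[-257,-301,60,0,0,0,87],[-257,-301,60,0,0,0,87],[-257,-301,60,0,0,0,87],[-257,-301,60,0,0,0,87],[-257,-301,60,0,0,0,87],[-257,-301,60,0,0,0,87],[-257,-301,100,0,0,0,87]]]'; python3 -m jog '[[[0,0,0,0,0,0,87],[0,0,0,0,0,0,87]]]'; python3 -c "
from h import *
plan(0.4773,-0.2407,0.033,138.8)"
```

```text
time: 2.1
position: [0.4795, -0.2421, 0.1241]
tool_rot: [1.107, 2.93, 0.001]
ft_force: [2.4, 0.4, -0.3]
grip_width: 0.999
grip_force: 0.0
time: 2.3
position: [0.4759, -0.2379, 0.1204]
tool_rot: [-1.103, -2.939, 0.001]
ft_force: [0.5, 0.8, 0.6]
grip_width: 0.998
grip_force: 0.0
yaw now 138.87 pos [ 0.4759 -0.2379  0.1204] -> shift [-3.1 -1.1 87.4] turn [-0.06 -0.11  0.07] F [0.5 0.8 0.6] t 2.3
```

```bash
python3 -m jog '[[[-3,-1,40,0,0,0,87],[-3,-1,70,0,0,0,87],[-3,-1,86,0,0,0,87],[-3,-1,86,0,0,0,87],[-3,-1,86,0,0,0,87]]]'; python3 -c "
from h import *
plan(0.4773,-0.2407,0.032,138.8)"
```

```text
time: 2.8
position: [0.4792, -0.2416, 0.0362]
tool_rot: [1.103, 2.94, 0.0]
ft_force: [0.6, 0.3, 0.3]
grip_width: 1.001
grip_force: 0.0
yaw now 138.86 pos [ 0.4792 -0.2416  0.0362] -> shift [ 2.  -0.6  4.2] turn [0.05 0.1  0.06] F [0.6 0.3 0.3] t 2.8
```

```bash
python3 -m jog '[[[1,0,3,0,0,0,87],[1,0,3,0,0,0,87],[1,0,3,0,0,0,40],[1,0,3,0,0,0,20],[1,0,3,0,0,0,5],[1,0,3,0,0,0,5],[1,0,3,0,0,0,5],[1,0,3,0,0,0,5],[1,0,3,0,0,0,5],[1,0,3,0,0,0,5]]]' 30; python3 -m jog '[[[0,0,0,0,0,0,5],[0,0,0,0,0,0,5],[0,0,0,0,0,0,5],[0,0,0,0,0,0,5]]]'; python3 -c "
from h import *
print(ctrl.get_state()['grip_width']*87)
plan(0.4773,-0.2407,0.032,138.8)"
```

```text
time: 3.8
position: [0.4773, -0.2406, 0.0317]
tool_rot: [-1.104, -2.941, -0.0]
ft_force: [-0.6, 0.2, 0.2]
grip_width: 0.355
grip_force: 0.0
time: 4.2
position: [0.4775, -0.2406, 0.0317]
tool_rot: [1.104, 2.941, 0.0]
ft_force: [-0.3, 0.7, -0.5]
grip_width: 0.155
grip_force: 30.0
13.516622433249227
yaw now 138.84 pos [ 0.4775 -0.2406  0.0317] -> shift [ 0.1 -0.2 -0.3] turn [0.01 0.01 0.04] F [-0.3  0.7 -0.5] t 4.2
```

```bash
python3 -m jog '[[[0,0,-20,0,0,0,5],[0,0,-60,0,0,0,5],[0,0,-100,0,0,0,5],[0,0,-130,0,0,0,5],[0,0,-130,0,0,0,5],[0,0,-130,0,0,0,5]]]'; python3 -c "
from h import *
plan(0.504,0.1805,0.155,138.8)"
```

```text
time: 4.8
position: [0.4773, -0.2405, 0.1617]
tool_rot: [1.104, 2.941, 0.001]
ft_force: [-1.1, 0.3, -2.3]
grip_width: 0.159
grip_force: 30.0
yaw now 138.85 pos [ 0.4773 -0.2405  0.1617] -> shift [257.  334.5   6.9] turn [0.05 0.01 0.05] F [-1.1  0.3 -2.3] t 4.8
```

```bash
python3 -m jog '[[[257,334,7,0,0,0,5],[257,334,7,0,0,0,5],[257,334,7,0,0,0,5],[257,334,7,0,0,0,5],[257,334,7,0,0,0,5],[257,334,7,0,0,0,5],[257,334,7,0,0,0,5],[257,334,7,0,0,0,5],[257,334,7,0,0,0,5],[257,334,7,0,0,0,5]]]'; python3 -m jog '[[[0,0,0,0,0,0,5],[0,0,0,0,0,0,5],[0,0,0,0,0,0,5],[0,0,0,0,0,0,5]]]'; python3 - <<'E'
from h import *
plan(0.504,0.1805,0.155,138.8)
c=[]
for n in("top","scene"):
    d=grab(n); pickle.dump(d,open(n+"1.pkl","wb"))
    p=proj(d,[[0.504,0.1805,0.11]])[0].astype(int); print(n,p)
    u,v=p; c.append(cv2.resize(d["image"][v-40:v+40,u-40:u+40,::-1],None,fx=5,fy=5,interpolation=cv2.INTER_CUBIC))
cv2.imwrite("pics/over.png",np.hstack(c))
E
```

```text
time: 5.8
position: [0.5014, 0.1844, 0.152]
tool_rot: [-1.092, -2.942, 0.004]
ft_force: [0.3, -0.3, -3.0]
grip_width: 0.16
grip_force: 30.0
time: 6.2
position: [0.5038, 0.1787, 0.1547]
tool_rot: [-1.107, -2.94, -0.0]
ft_force: [0.2, 0.4, -1.0]
grip_width: 0.161
grip_force: 30.0
yaw now 138.72 pos [0.5038 0.1787 0.1547] -> shift [ 1.   1.5 -0.3] turn [-0.   -0.01 -0.08] F [ 0.2  0.4 -1. ] t 6.2
top [229 191]
scene [361 152]
```

View pics/over.png

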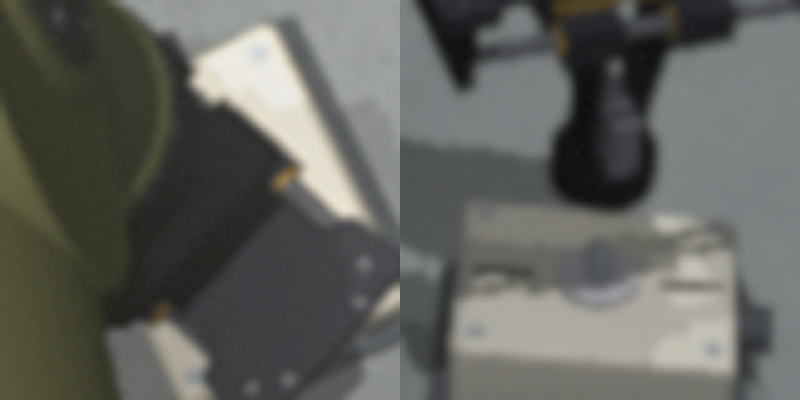

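The scene view shows the knob held level above the boss, with the skirt spanning crop columns 552–656 and the spindle centred at about 600. The gripper hides the top view.

```bash
python3 - <<'E'
from h import *
d=pickle.load(open("scene1.pkl","rb"));g=d["image"].astype(int).sum(2)
t=np.linspace(0,2*np.pi,72)
for z in(.127,.139):
    r=np.c_[.5038+.026*np.cos(t),.1787+.026*np.sin(t),0*t+z]; p=proj(d,r); print(z,"u",p[:,0].min().round(1),p[:,0].max().round(1),"v max",p[:,1].max().round(1))
for v in range(140,156): 
    row=g[v,335:390]; k=np.nonzero(row<180)[0]; print(v,(k.min()+335,k.max()+335) if len(k) else None,end=" ")
# spindle in first picture
S=pickle.load(open("scene.pkl","rb"));h=S["image"].astype(int).sum(2)
print("\ntip pred",proj(S,[[.504,.1805,.085],[.504,.1805,.079],[.504,.1805,.064]]).round(1))
print(h[156:178,350:373])
E
```

```text
0.127 u 350.3 372.2 v max 155.0
0.139 u 350.7 372.7 v max 151.2
140 (np.int64(352), np.int64(371)) 141 (np.int64(352), np.int64(371)) 142 (np.int64(352), np.int64(371)) 143 (np.int64(351), np.int64(371)) 144 (np.int64(351), np.int64(371)) 145 (np.int64(351), np.int64(371)) 146 (np.int64(351), np.int64(371)) 147 (np.int64(351), np.int64(370)) 148 (np.int64(351), np.int64(370)) 149 (np.int64(351), np.int64(370)) 150 (np.int64(352), np.int64(369)) 151 (np.int64(353), np.int64(368)) 152 (np.int64(355), np.int64(367)) 153 (np.int64(359), np.int64(365)) 154 None 155 None 
tip pred [[360.3 160.4]
 [360.1 162.2]
 [359.6 166.7]]
[[544 543 543 541 543 541 543 543 543 541 541 540 539 534 532 530 529 530
  529 529 529 527 529]
 [545 546 543 545 544 546 544 543 543 543 543 543 543 543 541 544 541 541
  540 540 539 540 540]
 [545 546 545 545 544 546 545 544 539 534 529 534 539 543 543 543 544 543
  543 543 541 543 543]
 [544 546 545 543 544 545 543 539 529 509 499 510 526 537 543 543 543 541
  543 541 543 541 542]
 [545 546 545 544 543 542 539 526 494 461 454 471 493 519 535 542 545 542
  545 544 
[... 962 characters left out ...]
489 526 542 540 527]
 [547 540 520 477 433 425 447 470 485 487 481 484 490 494 489 472 463 476
  508 536 546 546 540]
 [546 545 540 517 480 451 433 435 443 446 441 445 447 450 458 473 488 507
  530 543 548 542 544]
 [547 550 545 540 526 506 488 473 460 449 432 436 445 460 484 506 525 535
  544 545 545 546 546]
 [548 547 548 545 544 537 531 522 510 500 492 491 497 508 525 536 540 545
  545 546 546 544 545]
 [548 548 545 548 545 548 545 542 539 537 534 532 534 537 542 543 546 546
  547 545 545 543 544]
 [548 547 548 548 547 545 548 546 545 545 547 548 545 545 547 546 546 546
  546 545 546 546 547]
 [548 548 547 548 548 548 547 548 548 548 547 546 548 548 546 548 548 547
  548 545 546 546 545]]
```

```bash
python3 -c "
from h import *
plan(0.505,0.181,0.112,138.8)"
```

```text
yaw now 138.76 pos [0.5038 0.1792 0.1548] -> shift [ 0.3  2.1 42.8] turn [ 0.02 -0.   -0.04] F [-0.9  0.5 -2.1] t 6.3
```

```bash
python3 -m jog '[[[0.3,2,20,0,0,0,5],[0.3,2,34,0,0,0,5],[0.3,2,40,0,0,0,5],[0.3,2,42,0,0,0,5],[0.3,2,43,0,0,0,5],[0.3,2,44,0,0,0,5],[0.3,2,44,0,0,0,5]]]'; python3 -m jog '[[[0,0,0.7,0,0,0,5],[0,0,1.4,0,0,0,5],[0,0,2,0,0,0,5]]]';  python3 -m jog '[[[0,0,0.7,0,0,0,5],[0,0,1.4,0,0,0,5],[0,0,2,0,0,0,5]]]'; python3 -c "
from h import *
plan(0.505,0.181,0.1037,138.8)"
```

```text
time: 7.0
position: [0.5051, 0.1818, 0.1111]
tool_rot: [1.104, 2.941, 0.001]
ft_force: [0.1, -0.5, -1.2]
grip_width: 0.156
grip_force: 30.0
time: 7.3
position: [0.5048, 0.1817, 0.1088]
tool_rot: [1.104, 2.941, 0.0]
ft_force: [-1.3, -0.3, -0.5]
grip_width: 0.155
grip_force: 30.0
time: 7.6
position: [0.5049, 0.1818, 0.1068]
tool_rot: [1.104, 2.941, 0.001]
ft_force: [0.4, 0.8, -0.8]
grip_width: 0.157
grip_force: 30.0
yaw now 138.84 pos [0.5049 0.1818 0.1068] -> shift [-0.6 -0.6  3.1] turn [0.03 0.01 0.04] F [ 0.4  0.8 -0.8] t 7.6
```

```bash
for i in 1 2 3; do python3 -m jog '[[[0,0,0.5,0,0,0,5],[0,0,1,0,0,0,5],[0,0,1,0,0,0,5]]]' | grep -E "pos|ft"; done
```

```text
position: [0.5051, 0.182, 0.1059]
ft_force: [0.4, 0.9, -0.6]
position: [0.5052, 0.182, 0.1049]
ft_force: [1.9, 1.3, 0.5]
position: [0.5052, 0.182, 0.1039]
ft_force: [2.2, 1.8, -0.1]
```

```bash
python3 -m jog '[[[0,0.4,0,0,0,0,5],[0,0.4,0,0,0,0,5]]]' | grep -E "pos|ft"; for i in 1 2 3; do python3 -m jog '[[[0,0,0.4,0,0,0,5],[0,0,0.6,0,0,0,5],[0,0,0.6,0,0,0,5]]]' | grep -E "pos|ft"; done
```

```text
position: [0.5052, 0.182, 0.1038]
ft_force: [2.1, 0.9, -0.5]
position: [0.5052, 0.182, 0.1036]
ft_force: [0.3, 1.8, 4.2]
position: [0.5053, 0.182, 0.1034]
ft_force: [-0.2, 0.7, 7.7]
position: [0.5054, 0.1821, 0.1033]
ft_force: [-1.1, 1.1, 9.6]
```

```bash
for i in 1 2; do python3 -m jog '[[[0,0,0,0,0,0.8,5],[0,0,0,0,0,1.6,5],[0,0,0,0,0,2.4,5],[0,0,0,0,0,3.2,5],[0,0,0,0,0,4,5]]]' | grep -E "pos|ft"; done
```

```text
position: [0.5053, 0.1821, 0.1032]
ft_force: [-1.6, 1.6, 8.7]
position: [0.5052, 0.1821, 0.103]
ft_force: [0.1, -0.7, 7.9]
```

```bash
for i in 1 2 3; do python3 -m jog '[[[0,0,0,0,0,0.6,5],[0,0,0,0,0,1.2,5],[0,0,0,0,0,1.8,5],[0,0,0,0,0,2.4,5],[0,0,0,0,0,3,5]]]' | grep -E "pos|ft"; python3 -c "
from h import *
s=ctrl.get_state();print(s['torque'].round(3));plan(.5052,.182,.103,126,s)"; done
```

```text
position: [0.5051, 0.1822, 0.1028]
ft_force: [0.4, 0.5, 6.5]
[0.307 0.022 0.016]
yaw now 127.82 pos [0.5051 0.1822 0.1028] -> shift [-0.2 -0.1 -0.2] turn [ 0.04 -0.03  1.82] F [0.4 0.5 6.5] t 11.1
position: [0.5055, 0.1819, 0.1018]
ft_force: [3.5, 1.5, 0.3]
[ 0.406 -0.949 -0.043]
yaw now 124.78 pos [0.5055 0.1819 0.1018] -> shift [ 0.2 -0.2 -1.2] turn [ 0.04  0.03 -1.22] F [3.5 1.5 0.3] t 11.6
position: [0.5052, 0.1821, 0.1019]
ft_force: [5.1, 2.5, -1.4]
[ 0.534 -1.169  0.039]
yaw now 121.8 pos [0.5052 0.1821 0.1019] -> shift [-0.1 -0.1 -1.1] turn [ 0.03  0.01 -4.2 ] F [ 5.1  2.5 -1.4] t 12.1
```

```bash
python3 -m jog '[[[0,0.6,0,0,0,0,5],[0,0.6,0,0,0,0,5]]]' | grep -E "pos|ft"; for i in 1 2; do python3 -m jog '[[[0,0,0.5,0,0,0,5],[0,0,1,0,0,0,5],[0,0,1,0,0,0,5]]]' | grep -E "pos|ft";python3 -c "
from h import *
s=ctrl.get_state();print(s['torque'].round(3))"; done
```

```text
position: [0.5053, 0.1822, 0.1018]
ft_force: [3.2, 2.0, 0.4]
position: [0.5054, 0.1823, 0.1008]
ft_force: [2.8, 2.2, -0.3]
[ 0.373 -0.78  -0.022]
position: [0.5054, 0.1823, 0.0998]
ft_force: [2.5, 1.6, 0.3]
[ 0.419 -0.699  0.019]
```

```bash
for i in 1 2 3; do python3 -m jog '[[[0,0.15,0.5,0,0,0,5],[0,0.15,1,0,0,0,5],[0,0.15,1.5,0,0,0,5],[0,0.15,2,0,0,0,5],[0,0.15,2,0,0,0,5]]]' | grep -E "pos|ft"; done
```

```text
position: [0.5055, 0.1823, 0.0977]
ft_force: [2.8, 1.5, -1.3]
position: [0.5056, 0.1823, 0.0957]
ft_force: [1.9, 0.9, -1.8]
position: [0.5056, 0.1823, 0.0937]
ft_force: [0.6, 0.4, -1.4]
```

```bash
for i in 1 2 3; do python3 -m jog '[[[0,0,0.5,0,0,0,5],[0,0,1,0,0,0,5],[0,0,1,0,0,0,5]]]' | grep -E "pos|ft"; done
```

```text
position: [0.5057, 0.1824, 0.0927]
ft_force: [0.2, 0.2, -0.6]
position: [0.5058, 0.1825, 0.0918]
ft_force: [0.1, -0.7, -1.0]
position: [0.5059, 0.1825, 0.0917]
ft_force: [-3.3, -2.1, 5.2]
```

```bash
for i in 1 2; do python3 -m jog '[[[0,-0.2,-0.3,0,0,2,5],[0,-0.2,-0.3,0,0,4,5],[0,-0.2,-0.3,0,0,6,5],[0,-0.2,-0.3,0,0,8,5],[0,-0.2,-0.3,0,0,10,5],[0,-0.2,-0.3,0,0,10,5]]]' | grep -E "pos|ft"; python3 -c "
from h import *
s=ctrl.get_state();print(s['torque'].round(3));plan(*s['position'],27.25,s)"; done
```

```text
position: [0.5058, 0.1824, 0.0917]
ft_force: [-1.1, -1.3, 4.8]
[-0.34   0.395  0.128]
yaw now 111.85 pos [0.5058 0.1824 0.0917] -> shift [0. 0. 0.] turn [ 1.00e-02 -1.00e-02  8.46e+01] F [-1.1 -1.3  4.8] t 15.9
position: [0.5057, 0.1824, 0.0917]
ft_force: [-1.6, -1.0, 2.5]
[-0.172  0.203  0.108]
yaw now 101.89 pos [0.5057 0.1824 0.0917] -> shift [0. 0. 0.] turn [ 2.000e-02 -2.000e-02  7.464e+01] F [-1.6 -1.   2.5] t 16.5
```

```bash
for i in 1 2; do python3 -m jog '[[[0,0,0,0,0,2.5,5],[0,0,0,0,0,5,5],[0,0,0,0,0,7.5,5],[0,0,0,0,0,10,5],[0,0,0,0,0,12.5,5],[0,0,0,0,0,15,5],[0,0,0,0,0,17.5,5],[0,0,0,0,0,20,5]]]' | grep -E "pos|ft"; python3 -c "
from h import *
s=ctrl.get_state();print(s['torque'].round(3));plan(*s['position'],27.25,s)"; done
```

```text
position: [0.5057, 0.1824, 0.0917]
ft_force: [-1.8, -0.4, 2.3]
[-0.243  0.291  0.203]
yaw now 81.84 pos [0.5057 0.1824 0.0917] -> shift [0. 0. 0.] turn [ 1.000e-02 -1.000e-02  5.459e+01] F [-1.8 -0.4  2.3] t 17.3
position: [0.5055, 0.1824, 0.0917]
ft_force: [-1.2, -0.3, 2.6]
[-0.201  0.377  0.208]
yaw now 61.84 pos [0.5055 0.1824 0.0917] -> shift [0. 0. 0.] turn [-1.000e-02 -0.000e+00  3.459e+01] F [-1.2 -0.3  2.6] t 18.1
```

```bash
python3 -m jog '[[[0,0,0,0,0,2.5,5],[0,0,0,0,0,5,5],[0,0,0,0,0,7.5,5],[0,0,0,0,0,10,5],[0,0,0,0,0,12.5,5],[0,0,0,0,0,15,5],[0,0,0,0,0,17.5,5],[0,0,0,0,0,20,5]]]' | grep -E "pos|ft";  python3 -m jog '[[[0,0,0,0,0,2.5,5],[0,0,0,0,0,5,5],[0,0,0,0,0,7.5,5],[0,0,0,0,0,10,5],[0,0,0,0,0,12.5,5],[0,0,0,0,0,14.6,5],[0,0,0,0,0,14.6,5],[0,0,0,0,0,14.6,5]]]' | grep -E "pos|ft"; python3 -c "
from h import *
s=ctrl.get_state();print(s['torque'].round(3));plan(*s['position'],27.25,s)"
```

```text
position: [0.5054, 0.1825, 0.0917]
ft_force: [-1.2, -1.0, 2.2]
position: [0.5054, 0.1825, 0.0917]
ft_force: [-3.3, 0.3, 3.8]
[-0.161  0.671  0.051]
yaw now 27.34 pos [0.5054 0.1825 0.0917] -> shift [0. 0. 0.] turn [-0.03  0.01  0.09] F [-3.3  0.3  3.8] t 19.7
```

```bash
python3 -m jog '[[[0,0,0,0,0,0,14],[0,0,0,0,0,0,25],[0,0,0,0,0,0,40],[0,0,0,0,0,0,60],[0,0,0,0,0,0,60],[0,0,0,0,0,0,60],[0,0,0,0,0,0,60],[0,0,0,0,0,0,60],[0,0,0,0,0,0,60]]]'; python3 -m jog '[[[0,0,-10,0,0,0,60],[0,0,-30,0,0,0,60],[0,0,-70,0,0,0,60],[0,0,-110,0,0,0,60],[0,0,-140,0,0,0,60],[0,0,-140,0,0,0,60]]]'; python3 -c "
from h import *
plan(.3,.55,.23,75)"
```

```text
time: 20.6
position: [0.5056, 0.1824, 0.0916]
tool_rot: [-3.053, -0.74, -0.0]
ft_force: [-0.6, 0.3, 0.6]
grip_width: 0.68
grip_force: 0.0
time: 21.2
position: [0.5084, 0.1831, 0.2372]
tool_rot: [-3.05, -0.738, -0.014]
ft_force: [-0.0, -0.5, -0.2]
grip_width: 0.69
grip_force: 0.0
yaw now 27.22 pos [0.5084 0.1831 0.2372] -> shift [ -17.6 -421.5    7.4] turn [  0.18  -0.54 -47.78] F [-0.  -0.5 -0.2] t 21.2
```

```bash
python3 -m jog '[[[-18,-420,0,0,0,-48,60],[-18,-420,0,0,0,-48,60],[-18,-420,0,0,0,-48,60],[-18,-420,0,0,0,-48,60],[-18,-420,0,0,0,-48,60],[-18,-420,0,0,0,-48,60],[-18,-420,0,0,0,-48,60],[-18,-420,0,0,0,-48,60],[-18,-420,0,0,0,-48,60],[-18,-420,0,0,0,-48,60]]]'; python3 - <<'E'
from h import *
c=[]
for n in("top","scene"):
    d=grab(n); pickle.dump(d,open(n+"2.pkl","wb")); C=cloud(d)
    near=np.hypot(C[...,0]-.5045,C[...,1]-.1815)<.04
    m=near&(abs(C[...,2]-.118)<.006); v,u=np.nonzero(m); print(n,"z",np.median(C[m][:,2]))
    Q=onplane(d,np.c_[u,v],.118)[:,:2].astype(np.float32); r=cv2.minAreaRect(Q); l=cv2.fitLine(Q,cv2.DIST_L2,0,.01,.01).ravel(); print(r,np.degrees(np.arctan2(l[1],l[0])))
    u,v=proj(d,[[.5045,.1815,.09]])[0].astype(int); c.append(cv2.resize(d["image"][v-40:v+40,u-40:u+40,::-1],None,fx=5,fy=5,interpolation=cv2.INTER_CUBIC))
cv2.imwrite("pics/end.png",np.hstack(c))
E
```

```text
time: 22.2
position: [0.2934, 0.5503, 0.2302]
tool_rot: [-2.482, -1.926, 0.003]
ft_force: [-0.2, 0.2, 0.4]
grip_width: 0.691
grip_force: 0.0
top z 0.117798584290364
((0.5052013993263245, 0.17929060757160187), (0.051625218242406845, 0.014307680539786816), 29.073444366455078) 28.793207
scene z 0.1176868856331893
((0.5052216053009033, 0.17888745665550232), (0.05039047822356224, 0.020964104682207108), 27.62423324584961) 27.629852
```

View pics/end.png

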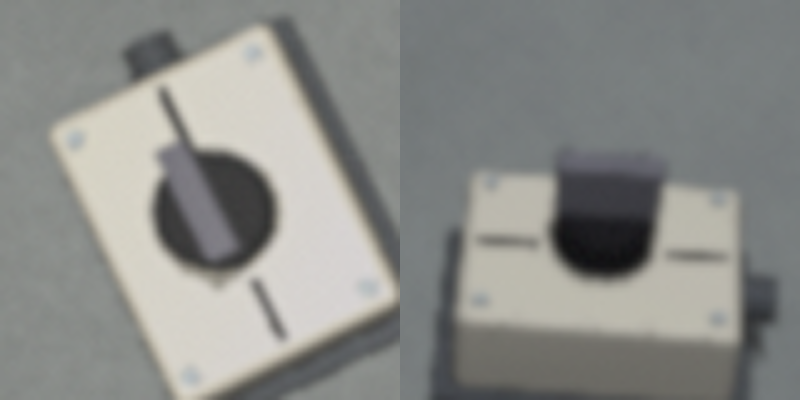

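The knob is seated, with the bar top at z = 0.118 m, which is the home height. The bar looks parallel to the index lines. In top it runs from crop (165,150) to (230,255), and the lines are at (163,92) and (282,335). I'll refine the bar's angle once using colour.

```bash
python3 - <<'E'
from h import *
d=pickle.load(open("top2.pkl","rb")); k=6
u0,v0=proj(d,[[.5045,.1815,.09]])[0].astype(int); u0-=40; v0-=40
g=cv2.resize(d["image"][v0:v0+80,u0:u0+80].astype(np.float32).mean(2),None,fx=k,fy=k,interpolation=cv2.INTER_CUBIC)
topc=proj(d,[[.5052,.1792,.118]])[0]
pix=lambda x,y:np.c_[(x+.5)/k-.5+u0,(y+.5)/k-.5+v0]
y,x=np.mgrid[0:g.shape[0],0:g.shape[1]]; p=pix(x.ravel(),y.ravel())
P=onplane(d,p,.118)[:,:2]; a=np.radians(27.3); e=np.array([np.cos(a),np.sin(a)]); n=np.array([-e[1],e[0]])
q=P-[.5052,.1792]; s=q@e; w=q@n; G=g.ravel()
# bar: mid-grey band centre in slices along the bar, on the black skirt
pts=[]
for c in np.arange(-.020,.021,.002):
    m=(abs(s-c)<.001)&(abs(w)<.010); o=np.argsort(w[m]); ww=w[m][o]; gg=G[m][o]
    W=np.clip(gg-75,0,60); pts.append((c,(W*ww).sum()/W.sum(),gg.min(),gg.max()))
pts=np.array(pts); print(pts.round(4)[::3]); 
for lo,hi in((-.02,.02),(-.016,.010),(-.012,.012)):
    m=(pts[:,0]>=lo-1e-6)&(pts[:,0]<=hi+1e-6); f=np.polyfit(pts[m,0],pts[m,1],1); print("bar",27.3+np.degrees(np.arctan(f[0])))
P=onplane(d,p,.06)[:,:2]; q=P-[.5037,.1803]; s=q@e; w=q@n; c=[]
for sg in(1,-1):
    m=(abs(sg*s-.0475)<.009)&(abs(w)<.006); W=np.clip(170-G[m],0,None); c.append((W[:,None]*P[m]).sum(0)/W.sum())
dd=c[0]-c[1]; print("index",np.degrees(np.arctan2(dd[1],dd[0])),c)
E
```

```text
[[-2.000000e-02  1.100000e-03  6.009210e+01  1.293589e+02]
 [-1.400000e-02  1.200000e-03  6.086230e+01  1.286985e+02]
 [-8.000000e-03  1.300000e-03  6.028150e+01  1.272274e+02]
 [-2.000000e-03  1.500000e-03  6.074140e+01  1.276685e+02]
 [ 4.000000e-03  1.500000e-03  6.075840e+01  1.264920e+02]
 [ 1.000000e-02  1.500000e-03  5.816540e+01  1.261087e+02]
 [ 1.600000e-02  2.200000e-03  7.035150e+01  1.802512e+02]]
bar 27.8138154098443
bar 28.11240447426226
bar 28.103170938964286
index 27.41639823312115 [array([0.54573827, 0.20214395]), array([0.46100909, 0.15819374])]
```

```bash
python3 -c "
from bench import ctrl
print(ctrl.close_job())"
```

```text
the job is handed in; nothing more can be done
None
```

The bar knob is fully home on the spindle, its grip bar measures within about 1° of the index lines, the gripper has let go and moved clear, and I handed the job in at about 22 s; pressing readings stayed below about 10 N and I moved nothing else.

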